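# Load a sample into the penetration tester and start the test

### The job

Stand the smaller sample tin flat in the nest of the tester's carriage and press the hinged cover down over it until it snaps shut. Then push the carriage along its slide until it clicks home under the needle, and only then press and release the start button, the large one on the control box. Leave the other things on the bench and the two small buttons alone, and keep the tin upright.

Things in the scene. Friction and masses are not known exactly. Their poses are not given: they have to be found in the camera images.
- small_tin: the smaller of two aluminium sample tins: solid upright disc with black top, 55 diameter, 35 high, about 150 g. Origin: centre of its underside, z up
- machine: fixed penetration tester: blue base 220 (x) by 350 (y, -195 to +155) by 55 high; a carriage rides on it along y. At its -y end a steel column carries a blue head and dial (y -180 to -48, x -45 to +5, z 178 to 307); the needle ends 135 above the bench at x -20, y -60. Origin on the bench, x points away from the robot, z up, yaw varies
- nest (a point): centre of the nest floor on the carriage, 73 above the bench; machine axes. Round it stands a ring of bore 61, 10 high, into which the small tin drops. On the carriage, from this point: cover hinge cheeks at x +65 up to z +44, latch post at x -68 to -52 (y within 20) up to z +34, push plate at y +96 to +104
- carriage (a joint): carriage travel along the machine's -y, m: 0 = loading end (starts at 0 to 0.02), 0.110 = end stop under the needle. From 0.097 a sprung ball resists (about 7 N in all; 1.5 N of it is sliding friction); it is over the ball at 0.104, then drawn to 0.110 and held
- push_face (a point): middle of the outer (+y) face of the push plate on the carriage, an upright aluminium plate 50 wide (x), 8 thick (y), 45 high; this point is 12 below its top edge and 106 above the bench. Push it towards the machine's -y
- cover (a joint): angle of the steel cover hinged on the carriage at the machine's +x side of the nest, rad: 0 = shut, level over the tin; about 2 = thrown back, leaning away from the robot (starts 1.75 to 2.0). Stiff hinge, stays where left. At about 0.09 a sprung ball stops it; about 6 N at the free edge snaps it past 0.04 to 0, where it is held
- cover_hinge (a point): middle of the cover's hinge axis, which runs along the machine's y, 65 in +x from the nest centre and 40 above the nest floor; thrown back, the cover stands up to 115 above it: carry the tin clear of it
- cover_tab (a point): point on top of the cover, 108 from the hinge axis, 7 short of its free edge, in the middle of its width: press here. The cover is a plate 115 long, 56 wide, 5 thick, with a 16 mm needle hole in the middle; shut, its top is 116 above the bench
- console: control box, white, fixed to the bench, 150 (x) by 220 (y) by 46 high with three black push buttons in a row on top. Origin: on the bench under its centre, yaw varies
- start_button_top (a point): top centre of the start button, the largest of the three (34 diameter) at the end nearest the tester (box y -65); pressed straight down
- start_button (a joint): start button travel, m: 0 = up, 0.006 = fully down (5 N); springs back
- small_button0 (a joint): small button (16 diameter) at the box's y +15, m down; leave it
- small_button1 (a joint): small button (16 diameter) at the box's y +70, m down; leave it
- large_tin: a wider, taller aluminium sample tin, 70 diameter, 48 high; it does not fit the nest; leave it. Origin: centre of its underside
- dish: open glass dish, 74 diameter, 50 high; leave it. Origin: centre of its underside
- weight_a: brass weight, 44 diameter, 36 high; leave it. Origin: centre of underside
- weight_b: smaller brass weight, 34 diameter, 30 high; leave it. Origin: centre of underside
- spatula: spatula lying on the bench; leave it
- screwdriver: screwdriver lying on the bench; leave it
- steel_bowl: open steel bowl, 110 across the rim, 40 high; leave it. Origin: centre of its underside
Things that resemble listed ones, but are neither listed nor needed, are in the scene too. Leave any green look-alike of the small_tin alone.

How it is judged (in metres and radians):
On the way, in this order (a step that is already met when the one before it is completed fails the run):
1. the small tin stands in the nest, released (horizontal distance between small_tin and nest below 0.006 m and z of small_tin in the frame of nest below 0.004 m and angle between small_tin's own z axis and vertical below 0.08 rad and contact force between the fingers and small_tin below 0.5 N), for 0.2 s.
2. the cover is snapped shut over the tin (horizontal distance between small_tin and nest below 0.006 m and z of small_tin in the frame of nest below 0.004 m and angle between small_tin's own z axis and vertical below 0.08 rad and value of joint cover below 0.025 rad), for 0.2 s.
3. the carriage is clicked home under the needle (all of step 2 and value of joint carriage above 0.107 m), for 0.2 s.
4. the start button is pressed (all of step 3 and value of joint start_button above 0.0045 m), for 0.02 s.
At the end, for the whole second after the job is handed in: The small tin stands in the nest (within 6 mm of its centre and 4 mm of its floor, upright within 0.08 rad) and is at rest, the cover is latched (below 0.025 rad), the carriage is home (beyond 0.107 m) and the start button has come up again (below 2 mm) (all of step 3 and value of joint start_button below 0.002 m and linear speed of small_tin below 0.02 m/s); the robot touches nothing.
It fails at once if a bystander is moved more than 30 mm (distance of any of large_tin, dish, weight_a, weight_b, spatula, screwdriver, steel_bowl from where it was at the start of the episode above 0.03 m).
It fails at once if a small button is pressed (value of joint any of small_button0, small_button1 above 0.003 m).
It fails at once if start is pressed before the carriage is home (value of joint start_button above 0.004 m and not (value of joint carriage above 0.107 m)).
It fails at once if the small tin is tipped over 35 degrees (angle between small_tin's own z axis and vertical above 0.6 rad).
It also fails if it takes over 67 s, if anything falls off the work surface, if the arm or the gripper's body presses on something with over 40 N, if the wrist force passes 120 N, or if a joint passes its speed limit or range.

### The arm

A 6-joint arm with a two-finger parallel gripper is mounted at the origin on the work surface. World frame = base frame: x ahead of the robot, y to its left, z up, the work surface at z = 0. Lengths are in mm, angles in rad, forces in N, time in s.
With the tool pointing down it reaches from about 425 to 1125 mm from the base axis. Payload 14.9 kg.
Tool frame: the origin (TCP) lies between the finger pads; the fingertips stand 22 mm ahead of it and the grasp point (between the pads) lies 3 mm ahead of it; z points along the fingers, y is the direction in which the jaws open and shut (so a half turn about z gives the same grasp; the last joint's range is limited). The gripper opens to 91 mm and grips with 3 to 60 N. Pads are 32 mm wide; open, the fingers measure 118 mm over their backs; the gripper's body (76 mm by 178 mm) begins 60 mm behind the grasp point.
Start: joints at [-1.134, 0.379, 1.734, -0, 1.028, -0.033], TCP at [316.894, -624.177, 235.932] pointing down, gripper open.
Joint ranges: [-2.77, 2.77], [-0.74, 2.19], [0, 2.66], [-1.06, 4.2], [0.31, 2.87], [-3.08, 3.08]. Speed limits (rad/s): [1.89, 1.89, 2.39, 3.14, 3.14, 3.14].

### API

Orientations are given as a 3x3 rotation matrix whose columns are the frame's x, y, z axes.
In Python, from cell import r gives the robot as it stands.
- The arm moves only by the shell command python3 -m jog 'ROWS' [OPENING] [FORCE]. ROWS is a JSON object of lists of equal length, an entry for each row: "offset": the shift along the world's x, y, z in cm, a list of three; "rotation": the turn, a rotation vector about the world's x, y, z in rad, a list of three. A call has 1 to 10 rows; each row is the pose to reach, as a shift and turn from the pose measured when the call began; what a row does not reach only later rows make up. A row lasts 1/10 s, in which the tool goes at most 50 mm and 8.59 degrees, less where a joint would pass 70% of its speed; a pose out of reach is approached as far as the arm can. A call with a gripper value outside its range is refused whole. OPENING is the opening in per cent of the stroke, from 0 (shut) to 100 (fully open), set as the call begins (- or left out, the last holds). The fingers move at their own pace and stop on an object; FORCE is the grip in N (left out, the last holds). Time passes only in rows, so rows that repeat a pose let the fingers close. It gives the time, the measured TCP pose, the force and the opening at its end, in the units of the state.
- r.get_obs(): the state, without advancing time (a new reading comes with each control period).
- r.read_camera(name): name is "side" or "top"; returns (picture, depth): 480x640x3 uint8, red, green, blue; 480x640 float32, mm along the optical axis (not along the pixel's ray), 0 where there is no reading.
- r.calibration(name): a dict with "camera_matrix" (3x3 intrinsics, pixels), "extrinsics" (4x4, takes a point from world to camera coordinates). Camera axes: x right, y down, z forward; pixel columns grow to the right and rows downward; lengths in mm; the calibration is good to about 2 mm. A picture is of the moment at which its call begins. calibration takes no time and is no camera call.
- r.hand_in(): hands the job in, once; it reports no verdict.
The state is a dict: "clock": time; "joint_positions": joint angles; "joint_vel": joint speeds; "tau": joint torques, N m; "tool_pos": TCP position; "orientation": TCP orientation; "contact_force": force on the tool from outside, world axes, zero at the start; "moment": the same for the moment, N m; "opening": finger opening in mm.
Only numpy, scipy, OpenCV 4.12 (cv2) and the standard library are available. Lean on these libraries where they do the work, as an engineer would, in place of code of your own. Each camera call takes 0.05 s, during which the arm holds its last target.

## Working session

There is one attempt and no reset: what is moved stays moved. The work goes in short steps, Python scripts to look and compute and a shell command to move; the robot and the scene stay as the last step left them, time stands still between calls to the robot, and variables do not carry over. Pictures are saved under pics/ and viewed, and the job is handed in when it is done.

```bash
ls; mkdir -p pics; python3 - <<'E'
from cell import r
import cv2,numpy as np
for n in("top","side"):
    im,d=r.read_camera(n); cv2.imwrite(f"pics/{n}0.png",im[:,:,::-1]); np.savez(f"pics/{n}0.npz",im=im,d=d)
    c=r.calibration(n); print(n,np.round(c["camera_matrix"],1).tolist(),np.round(c["extrinsics"],3).tolist())
o=r.get_obs(); print(o)
E
```

```text
pics
top [[453.6, 0.0, 319.6], [0.0, 453.6, 235.0], [0.0, 0.0, 1.0]] [[0.03, -0.999, 0.033, 105.477], [-0.994, -0.033, -0.105, 544.277], [0.106, -0.029, -0.994, 999.021], [0.0, 0.0, 0.0, 1.0]]
side [[450.0, 0.0, 318.2], [0.0, 450.0, 243.8], [0.0, 0.0, 1.0]] [[-0.845, -0.534, 0.017, 496.273], [-0.294, 0.437, -0.85, 190.471], [0.447, -0.724, -0.526, 997.88], [0.0, 0.0, 0.0, 1.0]]
{'clock': 0.1, 'joint_positions': array([-1.13429776e+00,  3.79355928e-01,  1.73472755e+00,  1.99874459e-05,
        1.02847074e+00, -3.33078182e-02]), 'joint_vel': array([-3.23532660e-03, -8.40088388e-04, -8.31134268e-04, -4.55007142e-04,
       -6.39885820e-04,  2.83581504e-05]), 'tau': array([ 1.06090502e-03, -7.65040970e+01, -4.35294986e+01,  6.52430579e-02,
        3.98129888e-02, -8.40337719e-06]), 'tool_pos': array([ 316.75355101, -623.8625961 ,  235.351405  ]), 'orientation': array([[ 8.91660640e-01,  4.52704264e-01, -3.91004090e-04],
       [ 4.52704431e-01, -8.91660208e-01,  8.78640798e-04],
       [ 4.91216481e-05, -9.60458700e-04, -9.99999538e-01]]), 'contact_force': array([0.02208422, 0.24600765, 0.43787795]), 'moment': array([ 0.01322644, -0.04334435,  0.01151578]), 'opening': 91.08826772423558}
```

View pics/top0.png

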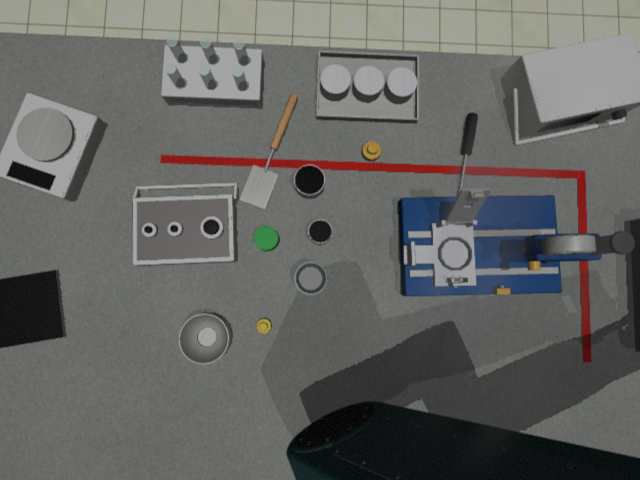

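View pics/side0.png

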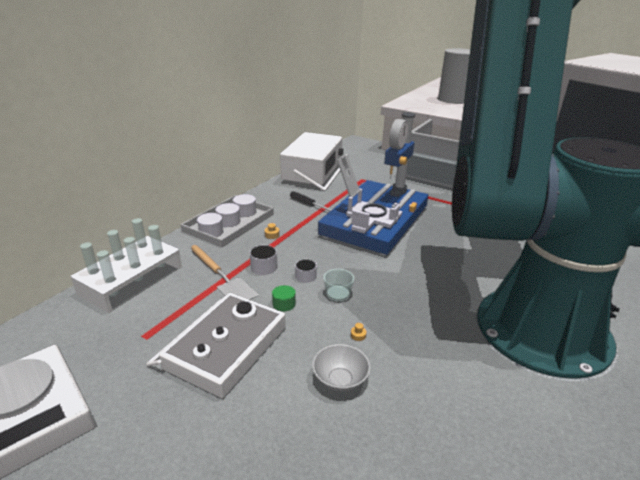

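Candidates for the small tin in the top view: the black-topped tin at (319,232), which is the smaller; the large tin at (309,181); the green look-alike at (266,238); the dish at (311,278). I choose (319,232), and I'll check the size and a close crop while measuring.

```bash
cat > h.py <<'E'
import numpy as np,cv2
from cell import r
def cal(n):
    c=r.calibration(n); return np.array(c["camera_matrix"]),np.array(c["extrinsics"])
def ray(n,px,z):
    K,E=cal(n);R=E[:3,:3];t=E[:3,3];C=-R.T@t
    p=np.atleast_2d(px).astype(float);d=np.c_[(p[:,0]-K[0,2])/K[0,0],(p[:,1]-K[1,2])/K[1,1],np.ones(len(p))]@R
    return C+d*((z-C[2])/d[:,2])[:,None]
def proj(n,P):
    K,E=cal(n);q=np.atleast_2d(P)@E[:3,:3].T+E[:3,3];q=q@K.T;return q[:,:2]/q[:,2:]
def cloud(n,d):
    K,E=cal(n);v,u=np.mgrid[:d.shape[0],:d.shape[1]]
    P=np.stack([(u-K[0,2])/K[0,0]*d,(v-K[1,2])/K[1,1]*d,d],-1)
    return (P-E[:3,3])@E[:3,:3]
def shot(n,k):
    im,d=r.read_camera(n);cv2.imwrite(f"pics/{n}{k}.png",im[:,:,::-1]);np.savez(f"pics/{n}{k}.npz",im=im,d=d);return im,d
def crop(n,k,x0,y0,x1,y1,s,name):
    im=cv2.imread(f"pics/{n}{k}.png")[y0:y1,x0:x1];cv2.imwrite(f"pics/{name}.png",cv2.resize(im,None,fx=s,fy=s,interpolation=cv2.INTER_CUBIC))
E
python3 - <<'E'
from h import *
crop("top",0,390,180,630,310,3,"c_machine"); crop("top",0,240,150,350,300,4,"c_tins");crop("top",0,125,175,245,275,5,"c_con")
a=np.load("pics/top0.npz");im,d=a["im"],a["d"];P=cloud("top",d)
hsv=cv2.cvtColor(im,cv2.COLOR_RGB2HSV)
# black discs
m=(im.max(2)<45).astype(np.uint8)
cs,_=cv2.findContours(m,cv2.RETR_EXTERNAL,cv2.CHAIN_APPROX_NONE)
for c in cs:
    if 60<cv2.contourArea(c)<1500:
        (u,v),(w,h),_=cv2.fitEllipse(c);z=P[int(v),int(u),2];print("dark",round(u,1),round(v,1),round(w,1),round(h,1),"z",z.round(1),ray("top",(u,v),z).round(1))
b=((hsv[...,0]>100)&(hsv[...,0]<125)&(hsv[...,1]>150)).astype(np.uint8)
b[:, 560:]=0
cs,_=cv2.findContours(b,cv2.RETR_EXTERNAL,cv2.CHAIN_APPROX_NONE)
c=max(cs,key=cv2.contourArea);rr=cv2.minAreaRect(c);bx=cv2.boxPoints(rr);print("blue",bx.round(1).tolist(),ray("top",bx,55).round(1).tolist())
for n in("large",): pass
# console top
w=(np.abs(P[...,2]-46)<6);w[:,:125]=0;w[:,245:]=0;w[:180]=0;w[275:]=0
cs,_=cv2.findContours(w.astype(np.uint8),cv2.RETR_EXTERNAL,cv2.CHAIN_APPROX_NONE);c=max(cs,key=cv2.contourArea);rr=cv2.minAreaRect(c);bx=cv2.boxPoints(rr);print("console",rr,ray("top",bx,46).round(1).tolist())
for px in[(455,254),(411,254),(320,231),(212,227),(466,207),(440,255),(311,182)]:print(px,P[px[1],px[0]].round(1))
E
```

```text
dark 531.0 249.1 12.8 25.5 z 198.5 [[ 508.9 -275.4  198.5]]
dark 319.8 230.9 19.6 20.2 z 34.5 [[549.  122.7  34.5]]
dark 210.9 226.7 12.9 14.0 z 68.6 [[546.3 359.   68.6]]
dark 635.3 261.1 8.0 177.5 z 31.6 [[ 504.2 -601.7   31.6]]
dark 400.9 243.6 3.4 116.4 z 24.0 [[527.4 -63.   24. ]]
dark 309.0 179.3 26.3 26.8 z 45.2 [[663.6 150.8  45.2]]
dark 30.5 175.2 15.1 57.3 z 53.3 [[648.1 759.8  53.3]]
dark 575.9 120.3 5.3 52.2 z 75.8 [[ 814.6 -445.9   75.8]]
dark 468.8 127.3 8.7 47.0 z 27.9 [[ 805.9 -219.    27.9]]
blue [[399.0, 198.0], [441.0, 198.0], [441.0, 251.0], [399.0, 251.0]] [[626.5, -51.0, 55.0], [629.9, -145.6, 55.0], [511.0, -145.8, 55.0], [508.0, -52.4, 55.0]]
console ((182.49453735351562, 228.85205078125), (67.54627990722656, 101.44896697998047), 87.87889862060547) [[608.9, 543.4, 46.0], [625.5, 321.4, 46.0], [475.6, 308.4, 46.0], [460.5, 527.1, 46.0]]
(455, 254) [ 504.2 -171.7   71.2]
(411, 254) [497.7 -64.2 118.7]
(320, 231) [548.5 122.5  37.2]
(212, 227) [545.7 356.5  68.9]
(466, 207) [ 591.4 -162.2  166.3]
(440, 255) [ 500.2 -135.4   82.5]
(311, 182) [657.4 146.3  46.3]
```

View pics/c_machine.png

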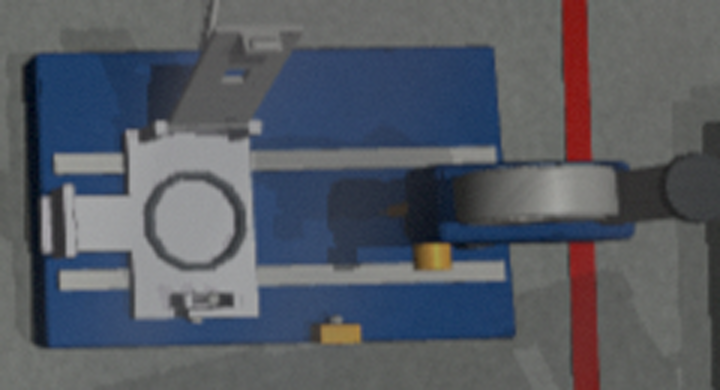

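View pics/c_tins.png

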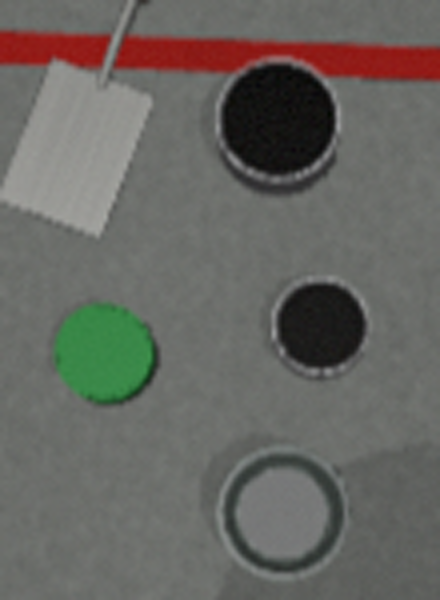

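View pics/c_con.png

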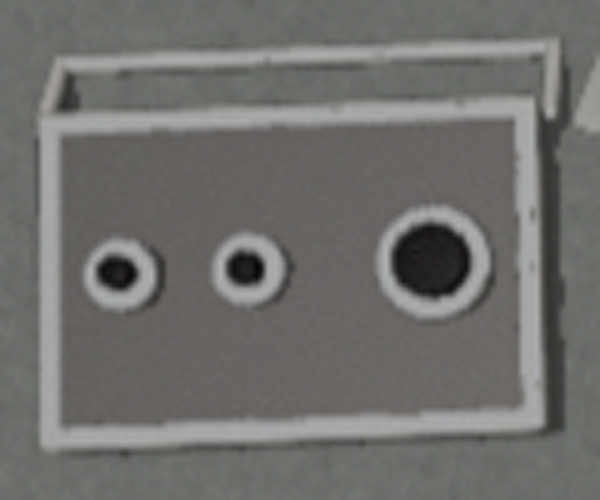

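```bash
python3 - <<'E'
from h import *
a=np.load("pics/top0.npz");im,d=a["im"],a["d"];P=cloud("top",d)
c=ray("top",[(402.7,197.3),(554.7,195.7),(561.3,291.7),(405.7,295.3)],55);print(c.round(1))
e1=c[1]-c[0];e2=c[2]-c[3];print("yaw -y edges",np.arctan2(e1[0],-e1[1]),np.arctan2(e2[0],-e2[1]), "len",np.linalg.norm(e1),np.linalg.norm(e2),np.linalg.norm(c[3]-c[0]))
print("nest ring",ray("top",(454.7,253.3),83).round(1))
# ring dark ellipse
sub=im[230:280,430:482].max(2).astype(np.uint8)
m=(sub<110).astype(np.uint8)
cs,_=cv2.findContours(m,cv2.RETR_LIST,cv2.CHAIN_APPROX_NONE)
for k in cs:
    if len(k)>40:
        e=cv2.fitEllipse(k);print("ring",e[0][0]+430,e[0][1]+230,e[1],ray("top",(e[0][0]+430,e[0][1]+230),83).round(1))
# tin by height
Z=P[...,2]
for nm,(x0,y0,x1,y1),zt in[("small",(300,212,340,252),35),("large",(290,155,330,200),48),("green",(245,220,290,260),35),("dish",(290,255,332,300),50)]:
    m=(np.abs(Z[y0:y1,x0:x1]-zt)<8).astype(np.uint8)
    cs,_=cv2.findContours(m,cv2.RETR_EXTERNAL,cv2.CHAIN_APPROX_NONE);k=max(cs,key=cv2.contourArea);(u,v),rad=cv2.minEnclosingCircle(k);e=cv2.fitEllipse(k)
    q=(e[0][0]+x0,e[0][1]+y0);print(nm,np.round(q,1),np.round(e[1],1),ray("top",q,zt).round(1),"diam",sum(e[1])/2*(P[int(q[1]),int(q[0])]*0+1)[0]*(1)/453.6*np.round(d[int(q[1]),int(q[0])]))
# plate / cover clouds
m=(Z>95)&(P[...,1]<-30)&(P[...,1]>-240)&(P[...,0]>420)&(P[...,0]<720)
n,l,s,ce=cv2.connectedComponentsWithStats(m.astype(np.uint8))
for i in range(1,n):
    if s[i,4]>15:
        q=P[l==i];print(s[i],"min",q.min(0).round(0),"max",q.max(0).round(0),"mean",q.mean(0).round(0))
# console
crop("side",0,150,280,300,400,5,"s_con");crop("side",0,310,110,440,260,5,"s_mach")
for px in[(212,227),(199,227),(224,227),(181,216),(210,189),(174,228),(148,228)]:print(px,P[px[1],px[0]].round(1))
print("start",ray("top",(211.3,227),68).round(1))
E
```

```text
[[ 628.4  -59.3   55. ]
 [ 644.6 -404.6   55. ]
 [ 429.6 -414.1   55. ]
 [ 411.6  -68.3   55. ]]
yaw -y edges 0.04687090907180784 0.05192273487112084 len 345.68553959562973 346.2735136588496 216.94562623697766
nest ring [[ 504.8 -167.1   83. ]]
ring 454.31177520751953 253.45152473449707 (27.395740509033203, 29.595191955566406) [[ 504.5 -166.2   83. ]]
ring 454.4855327606201 253.36174201965332 (32.06085205078125, 33.74178695678711) [[ 504.7 -166.6   83. ]]
ring 478.1840629577637 249.9819622039795 (6.627933025360107, 37.2818489074707) [[ 513.6 -218.2   83. ]]
small [319.5 230.6] [23.5 23.7] [[549.6 123.6  35. ]] diam 53.04880391773513
large [308.9 179.2] [30.2 30.5] [[663.2 151.1  48. ]] diam 68.1099862522549
green [265.4 237.2] [23.7 23.9] [[530.6 243.9  35. ]] diam 52.9841848424713
dish [310.3 277.4] [32.5 32.8] [[444.3 141.   50. ]] diam 74.58962456469393
[ 439  188   52   38 1069] min [ 562. -202.   95.] max [ 620. -126.  229.] mean [ 593. -162.  169.]
[408 241   8  25 145] min [476. -73.  95.] max [525. -62. 123.] mean [501. -67. 113.]
[449 277  21   8 108] min [ 439. -189.   95.] max [ 454. -150.  112.] mean [ 446. -171.  106.]
(212, 227) [545.7 356.5  68.9]
(199, 227) [547.2 389.4  47.4]
(224, 227) [549.  334.7  47.6]
(181, 216) [570.1 429.8  48.2]
(210, 189) [643.3 381.2  -4.1]
(174, 228) [541.  438.2  66.2]
(148, 228) [538.5 491.5  72. ]
start [[545.7 358.2  68. ]]
```

View pics/s_con.png

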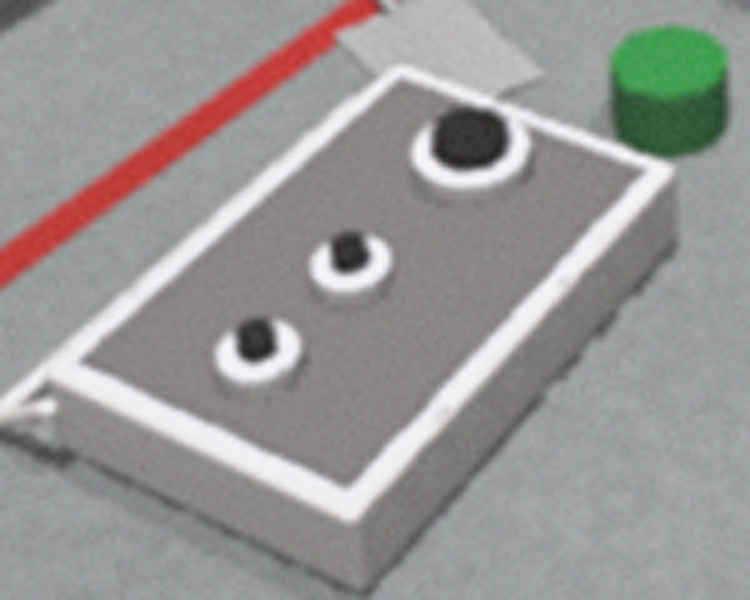

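View pics/s_mach.png

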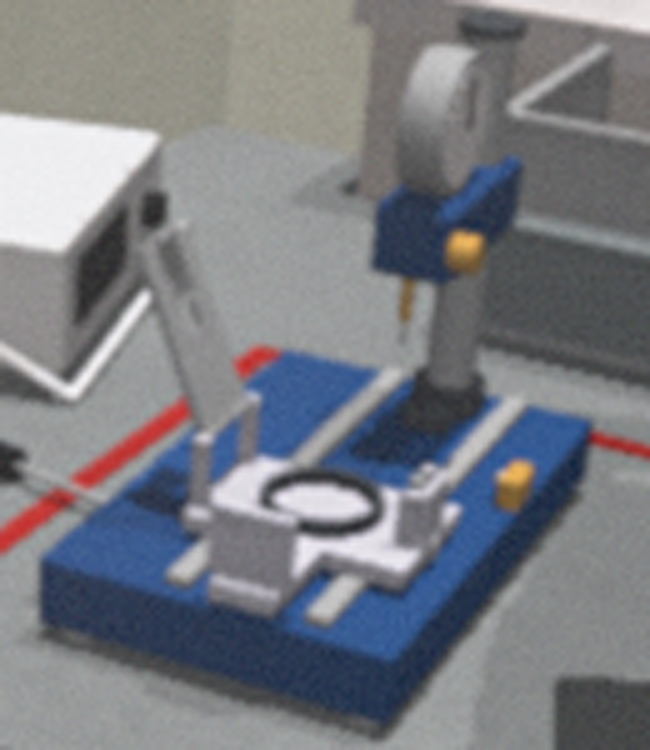

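The crops confirm (319.5,231) as the small tin: black top, aluminium rim, about 53–55 mm across. The nest ring is at about (454.5,253.4) and the start button at (211,227). I'll cross-check the tin and nest from the side view.

```bash
python3 - <<'E'
from h import *
im=np.load("pics/side0.npz")["im"]
print("C top",(-cal("top")[1][:3,:3].T@cal("top")[1][:3,3]).round(0))
def ell(n,x0,y0,x1,y1,th,z,im=im):
    m=(im[y0:y1,x0:x1].max(2)<th).astype(np.uint8)
    cs,_=cv2.findContours(m,cv2.RETR_LIST,cv2.CHAIN_APPROX_NONE)
    for k in cs:
        if len(k)>25:
            e=cv2.fitEllipse(k);q=(e[0][0]+x0,e[0][1]+y0);print(n,np.round(q,1),np.round(e[1],1),ray("side",q,z).round(1))
for t in(45,60): ell("tin",290,255,325,285,t,35)
for t in(60,90,120): ell("ring",355,200,395,222,t,83)
ell("btn",225,295,262,320,60,66)
crop("side",0,280,245,340,290,10,"s_tin")
b=proj("side",[[549.6,123.6,35],[504.7,-166.9,83],[545.7,358.2,68]]);print(b.round(1))
E
```

```text
C top [ 432.  153. 1046.]
tin [305.5 264.8] [ 7.8 15.5] [[548.6 122.3  35. ]]
tin [305.5 264.8] [ 8.6 16.8] [[548.6 122.2  35. ]]
ring [374.3 210. ] [11.3 21.8] [[ 499.8 -161.2   83. ]]
ring [388.9 201.2] [ 2.8 18.5] [[ 489.  -237.3   83. ]]
ring [373.6 209.9] [14.3 23. ] [[ 502.  -160.8   83. ]]
btn [243.6 307.5] [ 9.6 12.8] [[543.6 363.7  66. ]]
[[304.8 264.9]
 [373.7 208.8]
 [244.4 305. ]]
```

View pics/s_tin.png

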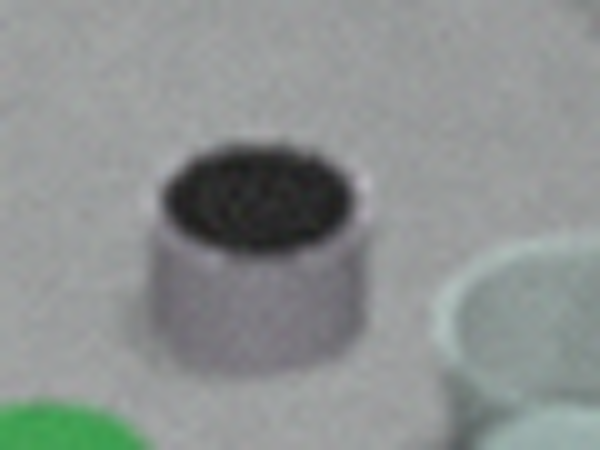

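```bash
python3 -m jog '{"offset":[[0,3,4],[0.5,6.5,7],[1,10.5,9.5],[1.5,15,11],[2,19.5,11],[2.5,24,11],[3,28.5,11],[3.5,33,11],[4.5,37,11],[6,41,11]],"rotation":[[0,0,-0.04],[0,0,-0.08],[0,0,-0.12],[0,0,-0.16],[0,0,-0.2],[0,0,-0.24],[0,0,-0.28],[0,0,-0.32],[0,0,-0.37],[0,0,-0.42]]}' 100 20
```

```text
clock: 1.1
tool_pos: [376.3, -212.2, 345.3]
orientation: [[0.999, 0.047, 0.0], [0.047, -0.999, 0.001], [0.0, -0.001, -1.0]]
contact_force: [1.4, 0.5, -0.0]
opening: 91.4
```

```bash
python3 -m jog '{"offset":[[1,4.5,0],[3,8.5,-1],[5,12.5,-3],[7,16.5,-5],[9,20.5,-8],[11,24.5,-11],[13,28,-14],[15,31,-18],[16.5,33,-21],[17.3,33.5,-23.5]],"rotation":[[0,0,0],[0,0,0],[0,0,0],[0,0,0],[0,0,0],[0,0,0],[0,0,0],[0,0,0],[0,0,0],[0,0,0]]}' 100 20
python3 - <<'E'
from h import *
o=r.get_obs();print(o["tool_pos"],o["orientation"].round(3).tolist())
shot("top",1);shot("side",1)
crop("top",1,240,150,400,300,5,"c1");crop("side",1,230,180,380,300,5,"c1s")
E
```

```text
clock: 2.1
tool_pos: [549.6, 125.0, 107.7]
orientation: [[0.999, 0.049, -0.001], [0.049, -0.999, 0.001], [-0.001, -0.001, -1.0]]
contact_force: [0.3, 0.1, 0.0]
opening: 90.9
[549.57855465 125.04235557 107.6768377 ] [[0.999, 0.049, -0.001], [0.049, -0.999, 0.001], [-0.001, -0.001, -1.0]]
```

View pics/c1s.png

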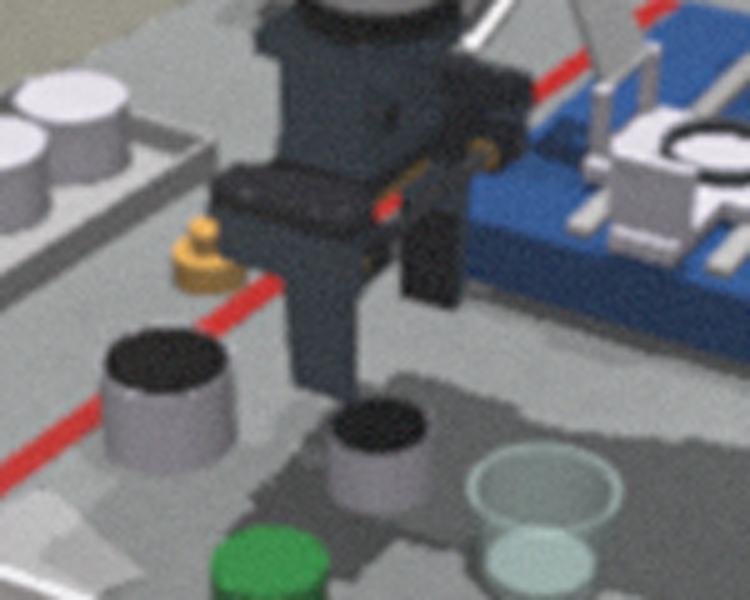

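View pics/c1.png

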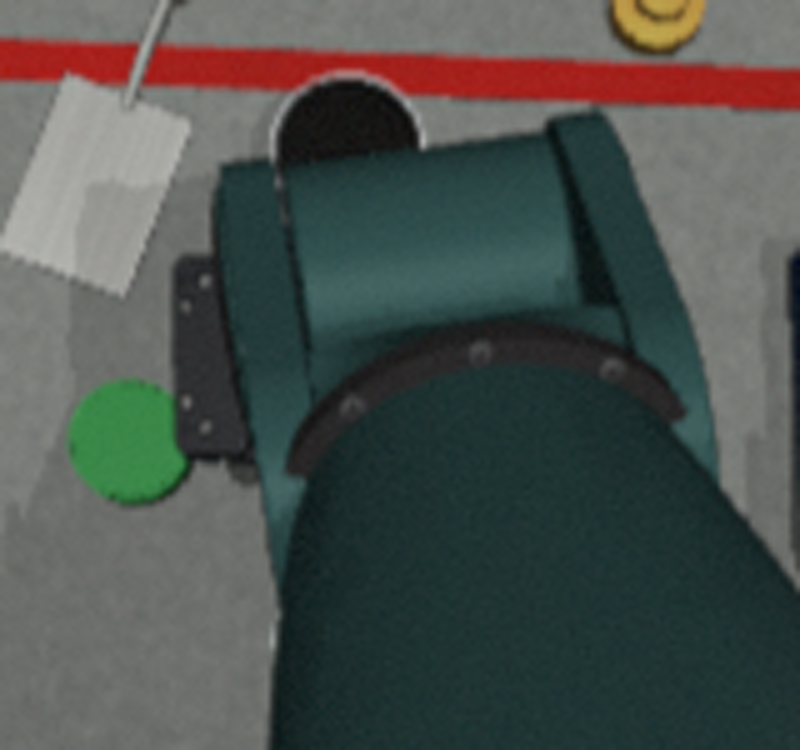

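```bash
python3 - <<'E'
from h import *
T=r.get_obs()["tool_pos"]
for n in("top","side"):
    a=np.load(f"pics/{n}1.npz");b=np.load(f"pics/{n}0.npz")
    P=cloud(n,a["d"]);ch=(np.abs(a["d"]-b["d"])>25)&(a["d"]>0)
    q=P[ch]-T
    az=np.arctan2(T[1],T[0]);c,s=np.cos(az),np.sin(az)
    u=q[:,0]*c+q[:,1]*s;v=-q[:,0]*s+q[:,1]*c
    for z0 in range(-25,325,25):
        m=(q[:,2]>z0)&(q[:,2]<=z0+25)&(np.hypot(u,v)<400)
        if m.sum()>20:print(n,z0,m.sum(),"radial",np.percentile(u[m],[1,99]).round(),"lat",np.percentile(v[m],[1,99]).round()," worldy",np.percentile(q[m,1],[1,99]).round())
E
```

```text
top 75 275 radial [-23.  54.] lat [66. 92.]  worldy [60. 92.]
top 100 188 radial [-21.  52.] lat [68. 92.]  worldy [63. 90.]
top 250 337 radial [-27.  48.] lat [-57.  65.]  worldy [-47.  68.]
top 275 2206 radial [-15.  38.] lat [-58.  63.]  worldy [-50.  64.]
top 300 367 radial [-20.  18.] lat [-58.  59.]  worldy [-57.  60.]
side -25 196 radial [-27.  25.] lat [-61.  58.]  worldy [-65.  59.]
side 0 241 radial [-52.  27.] lat [-125.   61.]  worldy [-136.   60.]
side 25 163 radial [-27.  25.] lat [-53.  62.]  worldy [-56.  61.]
side 50 427 radial [-50.  49.] lat [-70.  87.]  worldy [-80.  84.]
side 75 909 radial [-50.  49.] lat [-85.  93.]  worldy [-89.  91.]
side 100 364 radial [-32.  30.] lat [-69.  78.]  worldy [-72.  73.]
side 125 277 radial [-37.  39.] lat [-8. 54.]  worldy [-12.  52.]
side 150 537 radial [-37.  41.] lat [-12.  55.]  worldy [-19.  52.]
side 175 252 radial [-39.  27.] lat [-11.  40.]  worldy [-19.  40.]
side 200 350 radial [-39.  38.] lat [-43.  66.]  worldy [-50.  67.]
side 225 522 radial [-58.  47.] lat [-44.  67.]  worldy [-55.  69.]
side 250 652 radial [-73.  45.] lat [-40.  67.]  worldy [-54.  69.]
side 275 737 radial [-118.   30.] lat [18. 65.]  worldy [-5. 65.]
side 300 868 radial [-127.    7.] lat [-5. 65.]  worldy [-32.  59.]
```

```bash
python3 -m jog '{"offset":[[0,-0.15,-2],[0,-0.2,-4.5],[0,-0.2,-6.5],[0,-0.2,-7.15],[0,-0.2,-7.15]],"rotation":[[0,0,0],[0,0,0],[0,0,0],[0,0,0],[0,0,0]]}' 100 20
python3 -m jog '{"offset":[[0,0,0],[0,0,0],[0,0,0],[0,0,0],[0,0,0],[0,0,0],[0,0,0],[0,0,0]],"rotation":[[0,0,0],[0,0,0],[0,0,0],[0,0,0],[0,0,0],[0,0,0],[0,0,0],[0,0,0]]}' 40 20
python3 - <<'E'
from h import *
o=r.get_obs();print(o["tool_pos"],o["opening"])
E
```

```text
clock: 2.7
tool_pos: [547.6, 121.0, 35.8]
orientation: [[0.999, 0.048, -0.006], [0.048, -0.999, -0.0], [-0.006, -0.0, -1.0]]
contact_force: [0.3, -0.8, 0.1]
opening: 91.2
clock: 3.5
tool_pos: [547.9, 121.1, 36.1]
orientation: [[0.999, 0.048, -0.005], [0.048, -0.999, -0.0], [-0.005, -0.0, -1.0]]
contact_force: [-1.7, 0.5, 7.5]
opening: 55.0
[547.85780507 121.12676164  36.14655732] 54.99442379549228
```

```bash
python3 -m jog '{"offset":[[0,0,2],[0,0,5.5],[0,0,9.5],[-0.5,-3,12.5],[-1.5,-7,14.5],[-2.5,-11,15.5],[-3.5,-15,15.5],[-4.3,-19,15.5],[-4.3,-23,15.5],[-4.3,-25,15.5]],"rotation":[[0,0,0],[0,0,0],[0,0,0],[0,0,0],[0,0,0],[0,0,0],[0,0,0],[0,0,0],[0,0,0],[0,0,0]]}' - 20
python3 - <<'E'
from h import *
o=r.get_obs();print(o["tool_pos"],o["opening"],o["orientation"].round(4).tolist())
shot("side",2);crop("side",2,300,100,450,250,5,"c2s")
E
```

```text
clock: 4.5
tool_pos: [504.4, -131.3, 191.2]
orientation: [[0.999, 0.047, -0.005], [0.047, -0.999, -0.0], [-0.005, 0.0, -1.0]]
contact_force: [0.8, 0.4, -1.2]
opening: 54.4
[ 504.35350401 -131.33411446  191.20977952] 54.39783154023725 [[0.9989, 0.0466, -0.0054], [0.0466, -0.9989, -0.0004], [-0.0054, 0.0002, -1.0]]
```

View pics/c2s.png

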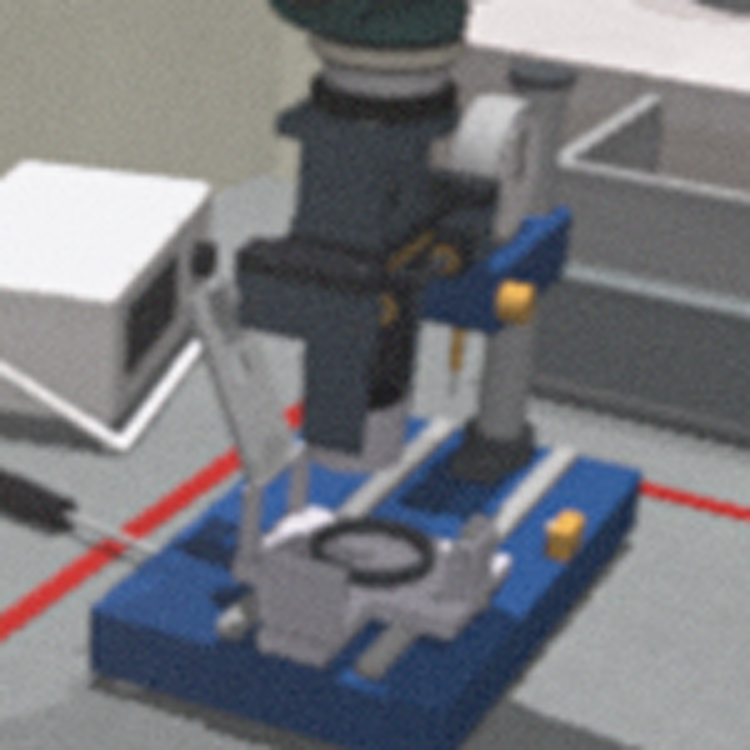

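```bash
python3 -m jog '{"offset":[[-0.05,-1.5,-0.5],[-0.1,-3,-2],[-0.1,-3.45,-4],[-0.1,-3.45,-5.5],[-0.1,-3.45,-5.5]],"rotation":[[0,0,0],[0,0,0],[0,0,0],[0,0,0],[0,0,0]]}' - 20
python3 - <<'E'
from h import *
o=r.get_obs();print(o["tool_pos"],o["opening"],o["contact_force"])
shot("side",3);crop("side",3,335,160,415,240,9,"c3s");shot("top",3);crop("top",3,390,180,550,310,5,"c3")
E
```

```text
clock: 5.05
tool_pos: [502.2, -166.5, 133.7]
orientation: [[0.999, 0.046, -0.009], [0.046, -0.999, 0.001], [-0.009, -0.001, -1.0]]
contact_force: [-0.4, -0.1, -0.7]
opening: 54.4
[ 502.17639424 -166.46602957  133.66856572] 54.42310081281202 [-0.36783997 -0.10435907 -0.74056751]
```

View pics/c3s.png

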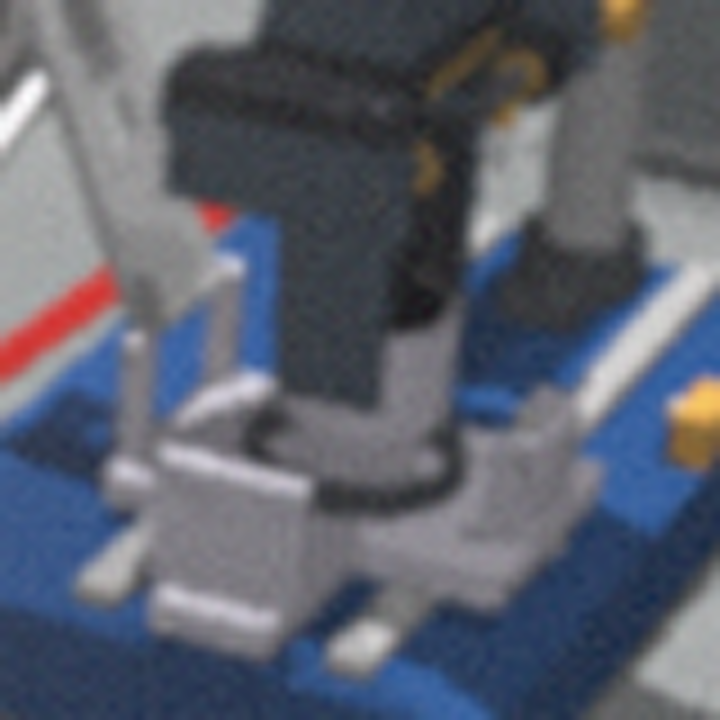

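View pics/c3.png

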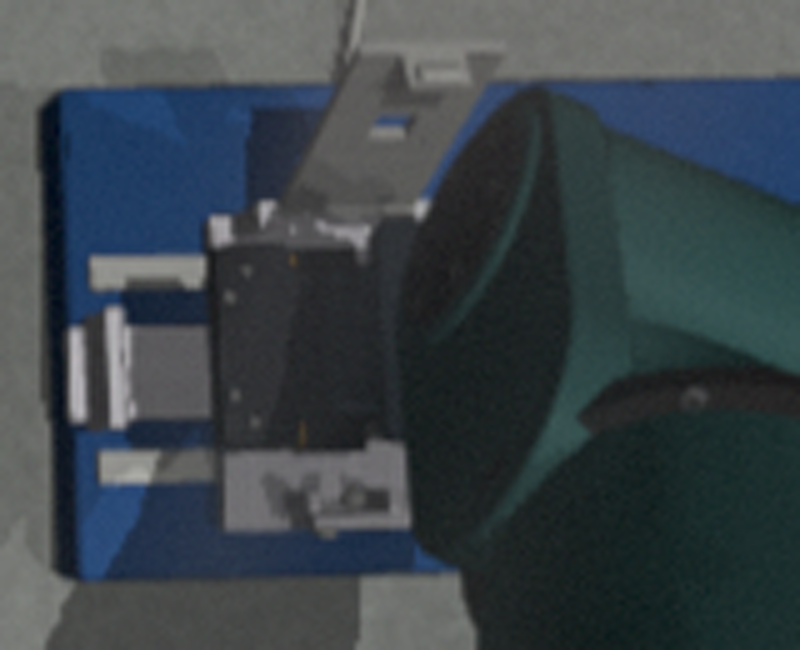

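```bash
python3 - <<'E'
from h import *
im=cv2.imread("pics/side3.png")[160:240,335:415];s=9;im=cv2.resize(im,None,fx=s,fy=s,interpolation=cv2.INTER_CUBIC)
th=np.linspace(0,2*np.pi,80)
def circ(c,rad,z,col):
    p=proj("side",np.c_[c[0]+rad*np.cos(th),c[1]+rad*np.sin(th),0*th+z]);p=((p-[335,160]+.5)*s-.5)
    cv2.polylines(im,[p.round().astype(int)],True,col,1)
T=r.get_obs()["tool_pos"]
circ((504.5,-166),30.5,83,(0,255,0))
circ((T[0]+1.3,T[1]),27.5,T[2]-36,(0,0,255));circ((T[0]+1.3,T[1]),27.5,T[2]-1,(0,0,255))
cv2.imwrite("pics/ov3.png",im)
E
```

```text
(no output)
```

View pics/ov3.png

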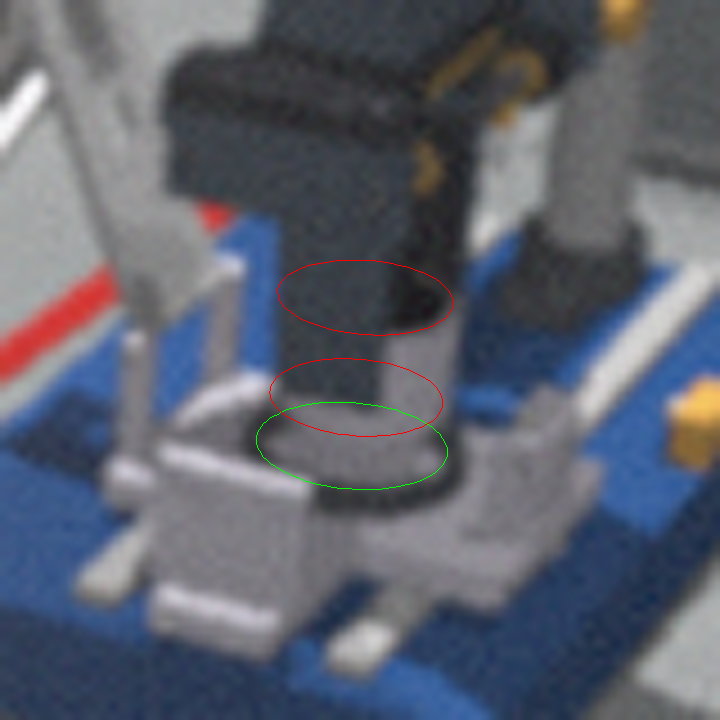

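```bash
python3 - <<'E'
from h import *
g=cv2.cvtColor(cv2.imread("pics/side3.png"),cv2.COLOR_BGR2GRAY).astype(float)
g=cv2.GaussianBlur(g,(1,3),0)
for v in range(194,214): print(v,g[v,372:394].astype(int).tolist())
T=r.get_obs()["tool_pos"];th=np.linspace(0,6.28,200)
for z in(T[2]-36,T[2]-18,T[2]-1):
    p=proj("side",np.c_[T[0]+1.3+27.5*np.cos(th),T[1]+27.5*np.sin(th),0*th+z]);i=p[:,0].argmax();print(z,"right edge",p[i].round(1),"bottom",p[p[:,1].argmax()].round(1))
E
```

```text
194 [62, 62, 60, 64, 64, 55, 46, 34, 29, 31, 30, 41, 68, 82, 71, 55, 51, 52, 53, 55, 58, 57]
195 [62, 64, 60, 63, 61, 53, 47, 36, 36, 41, 44, 63, 87, 92, 70, 51, 48, 52, 51, 54, 53, 56]
196 [60, 63, 60, 61, 61, 55, 61, 56, 60, 68, 74, 90, 104, 99, 67, 49, 48, 51, 48, 52, 51, 55]
197 [58, 62, 61, 59, 63, 66, 86, 91, 95, 99, 103, 108, 114, 100, 62, 50, 50, 51, 49, 51, 53, 55]
198 [59, 62, 62, 58, 63, 77, 105, 118, 117, 117, 117, 116, 116, 96, 58, 50, 53, 49, 54, 54, 57, 60]
199 [61, 61, 64, 58, 62, 83, 111, 127, 123, 122, 118, 119, 113, 89, 56, 47, 54, 50, 56, 56, 60, 62]
200 [60, 61, 63, 59, 63, 87, 113, 127, 124, 122, 118, 119, 109, 84, 56, 46, 53, 54, 55, 56, 60, 59]
201 [60, 59, 61, 61, 63, 90, 117, 124, 124, 121, 120, 118, 106, 82, 59, 50, 54, 58, 57, 57, 59, 58]
202 [58, 57, 59, 62, 62, 93, 121, 125, 126, 122, 121, 118, 104, 83, 66, 61, 66, 68, 67, 64, 60, 64]
203 [61, 58, 59, 61, 63, 95, 123, 127, 124, 123, 120, 119, 102, 83, 73, 76, 81, 81, 83, 77, 69, 76]
204 [77, 73, 68, 65, 70, 99, 122, 128, 121, 121, 120, 116, 101, 78, 73, 80, 85, 86, 89, 88, 87, 95]
205 [101, 99, 90, 82, 8
[... 439 characters left out ...]
3, 115, 113, 107, 98, 78, 61, 61, 93, 124, 137, 132, 125, 126, 129, 134]
210 [110, 112, 111, 115, 111, 114, 111, 114, 113, 115, 116, 97, 71, 61, 87, 119, 136, 128, 123, 122, 120, 121]
211 [109, 112, 108, 112, 108, 112, 113, 113, 111, 120, 124, 109, 77, 59, 84, 118, 134, 124, 120, 119, 113, 111]
212 [100, 107, 104, 105, 106, 108, 107, 107, 101, 108, 109, 97, 70, 57, 86, 124, 136, 127, 119, 121, 115, 108]
213 [80, 89, 90, 90, 94, 95, 92, 92, 84, 81, 82, 73, 59, 64, 96, 130, 137, 126, 120, 122, 118, 110]
99.87848449908188 right edge [383.7 204.2] bottom [375.5 208. ]
117.87848449908188 right edge [384.3 198.7] bottom [376.1 202.2]
134.87848449908188 right edge [384.9 193.2] bottom [376.6 196.7]
```

```bash
python3 -m jog '{"offset":[[0.2,0,-0.5],[0.25,0,-1],[0.25,0,-1.3],[0.25,0,-1.5],[0.25,0,-1.5]],"rotation":[[0,0,0],[0,0,0],[0,0,0],[0,0,0],[0,0,0]]}' - 20
python3 - <<'E'
from h import *
o=r.get_obs();print(o["tool_pos"],o["contact_force"],o["moment"])
shot("side",4);crop("side",4,335,160,415,240,9,"c4s")
g=cv2.cvtColor(cv2.imread("pics/side4.png"),cv2.COLOR_BGR2GRAY)
for v in range(200,216): print(v,g[v,358:392].tolist())
E
```

```text
clock: 5.65
tool_pos: [505.9, -166.6, 120.7]
orientation: [[0.999, 0.047, -0.006], [0.047, -0.999, -0.0], [-0.006, 0.0, -1.0]]
contact_force: [0.0, -0.8, -1.5]
opening: 54.4
[ 505.92076927 -166.61273387  120.67473899] [ 0.0057022  -0.78903174 -1.54874171] [0.00431024 0.01883634 0.03491221]
200 [126, 132, 125, 115, 113, 104, 76, 58, 58, 68, 64, 62, 60, 60, 61, 63, 61, 56, 56, 53, 57, 65, 84, 99, 112, 107, 82, 54, 48, 55, 48, 53, 56, 62]
201 [115, 131, 138, 150, 159, 144, 84, 62, 61, 61, 64, 62, 65, 61, 59, 59, 63, 70, 86, 101, 102, 109, 113, 122, 121, 103, 77, 55, 54, 49, 55, 51, 58, 56]
202 [138, 155, 171, 183, 187, 166, 104, 61, 66, 58, 60, 60, 58, 65, 64, 66, 62, 73, 97, 123, 126, 120, 123, 120, 118, 104, 84, 63, 59, 60, 63, 64, 66, 66]
203 [185, 190, 194, 181, 165, 139, 92, 67, 63, 66, 63, 59, 65, 61, 57, 56, 57, 70, 100, 126, 129, 128, 124, 120, 116, 103, 85, 74, 80, 80, 85, 88, 83, 79]
204 [196, 185, 158, 139, 125, 101, 73, 60, 61, 62, 56, 62, 63, 63, 52, 65, 63, 77, 105, 126, 125, 119, 124, 113, 112, 99, 75, 68, 81, 94, 94, 90, 88, 97]
205 [154, 142, 125, 111, 109, 87, 71, 65, 
[... 1022 characters left out ...]
123, 132, 116, 82, 63, 79, 115, 131, 125, 120, 116]
212 [171, 178, 185, 192, 191, 182, 168, 151, 139, 117, 114, 110, 105, 108, 117, 120, 120, 126, 116, 121, 118, 112, 105, 111, 115, 98, 74, 62, 85, 127, 134, 126, 124, 122]
213 [131, 141, 155, 162, 172, 178, 185, 197, 192, 184, 166, 128, 91, 79, 86, 94, 98, 98, 104, 99, 95, 95, 82, 83, 77, 66, 59, 63, 95, 126, 143, 126, 119, 126]
214 [121, 128, 129, 132, 135, 145, 155, 165, 169, 177, 163, 123, 76, 60, 65, 64, 72, 74, 78, 77, 71, 69, 64, 65, 57, 54, 59, 89, 119, 134, 138, 125, 120, 120]
215 [123, 127, 124, 126, 124, 126, 127, 131, 129, 136, 136, 107, 62, 53, 53, 53, 60, 53, 52, 59, 58, 54, 54, 56, 64, 73, 85, 117, 139, 140, 137, 123, 122, 122]
```

View pics/c4s.png

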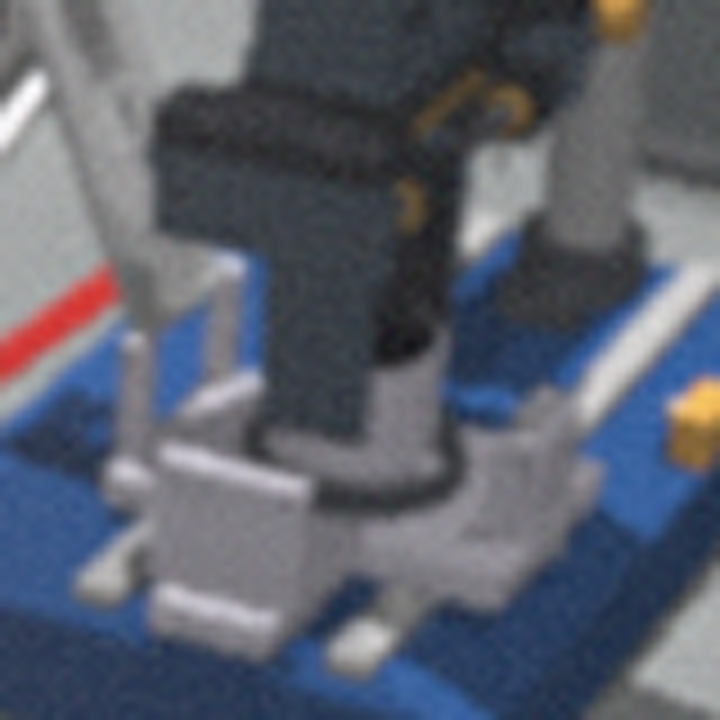

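```bash
python3 -m jog '{"offset":[[-0.1,0,-0.15],[-0.1,0,-0.3],[-0.1,0,-0.5],[-0.1,0,-0.5]],"rotation":[[0,0,0],[0,0,0],[0,0,0],[0,0,0]]}' - 20
python3 - <<'E'
from h import *
o=r.get_obs();print(o["tool_pos"],o["contact_force"],o["moment"])
E
```

```text
clock: 6.1
tool_pos: [504.9, -166.6, 115.6]
orientation: [[0.999, 0.047, -0.007], [0.047, -0.999, -0.0], [-0.007, -0.0, -1.0]]
contact_force: [-0.8, 0.8, -1.3]
opening: 54.4
[ 504.85309444 -166.62935917  115.59180596] [-0.83307765  0.77157516 -1.32261664] [0.03959995 0.04170141 0.01813893]
```

```bash
python3 -m jog '{"offset":[[0,0,-0.2],[0,0,-0.4],[0,0,-0.6],[0,0,-0.6]],"rotation":[[0,0,0],[0,0,0],[0,0,0],[0,0,0]]}' - 20
python3 - <<'E'
from h import *
o=r.get_obs();print(o["tool_pos"],o["contact_force"],o["moment"])
shot("side",5);crop("side",5,335,160,415,240,9,"c5s")
E
```

```text
clock: 6.5
tool_pos: [504.7, -166.6, 109.3]
orientation: [[0.999, 0.047, -0.007], [0.047, -0.999, -0.0], [-0.007, -0.0, -1.0]]
contact_force: [0.1, 0.7, -1.4]
opening: 54.6
[ 504.73393342 -166.6040002   109.30027345] [ 0.05120094  0.68942827 -1.41942821] [ 0.0486379  -0.01820337  0.02143041]
```

View pics/c5s.png

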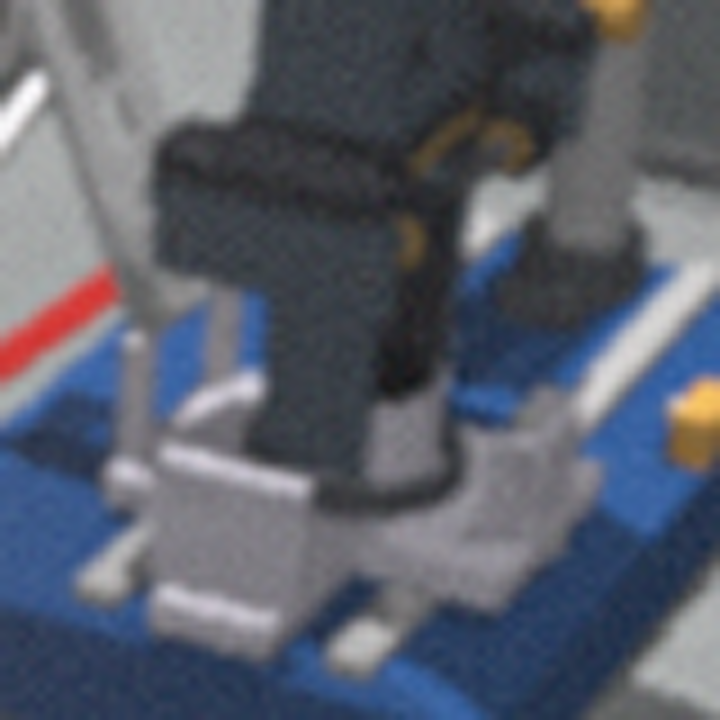

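```bash
python3 -m jog '{"offset":[[0,0,-0.1],[0,0,-0.15],[0,0,-0.15]],"rotation":[[0,0,0],[0,0,0],[0,0,0]]}' - 20
```

```text
clock: 6.85
tool_pos: [505.0, -166.8, 109.0]
orientation: [[0.999, 0.047, -0.007], [0.047, -0.999, -0.0], [-0.007, -0.0, -1.0]]
contact_force: [-7.5, 0.7, 21.0]
opening: 54.6
```

```bash
python3 -m jog '{"offset":[[0,0,0.05],[0,0,0.1],[0,0,0.1],[0,0,0.1],[0,0,0.1]],"rotation":[[0,0,0],[0,0,0],[0,0,0],[0,0,0],[0,0,0]]}' 80 20
python3 -m jog '{"offset":[[0,0,1],[0,0,3],[0,0,6],[0,0,9],[0,1,12],[0,4,15],[0,8,18],[0,12,18],[0,12,18]],"rotation":[[0,0,0],[0,0,0],[0,0,0],[0,0,0],[0,0,0],[0,0,0],[0,0,0],[0,0,0],[0,0,0]]}' 80 20
python3 - <<'E'
from h import *
shot("side",6);crop("side",6,310,110,440,260,4,"c6s");shot("top",6);crop("top",6,390,180,550,310,5,"c6")
E
```

```text
clock: 7.35
tool_pos: [504.9, -166.8, 109.9]
orientation: [[0.999, 0.047, -0.007], [0.047, -0.999, -0.0], [-0.007, -0.0, -1.0]]
contact_force: [-0.2, -0.1, 0.1]
opening: 72.8
clock: 8.25
tool_pos: [504.9, -43.8, 291.6]
orientation: [[0.999, 0.049, -0.005], [0.049, -0.999, -0.0], [-0.005, -0.0, -1.0]]
contact_force: [0.2, -0.2, -0.4]
opening: 72.8
```

View pics/c6s.png

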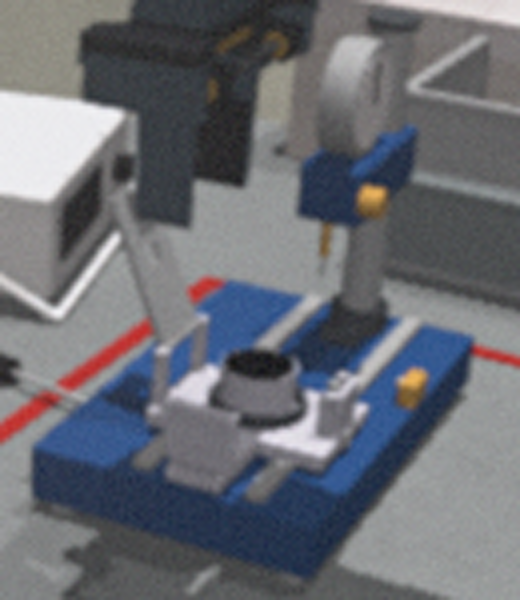

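View pics/c6.png

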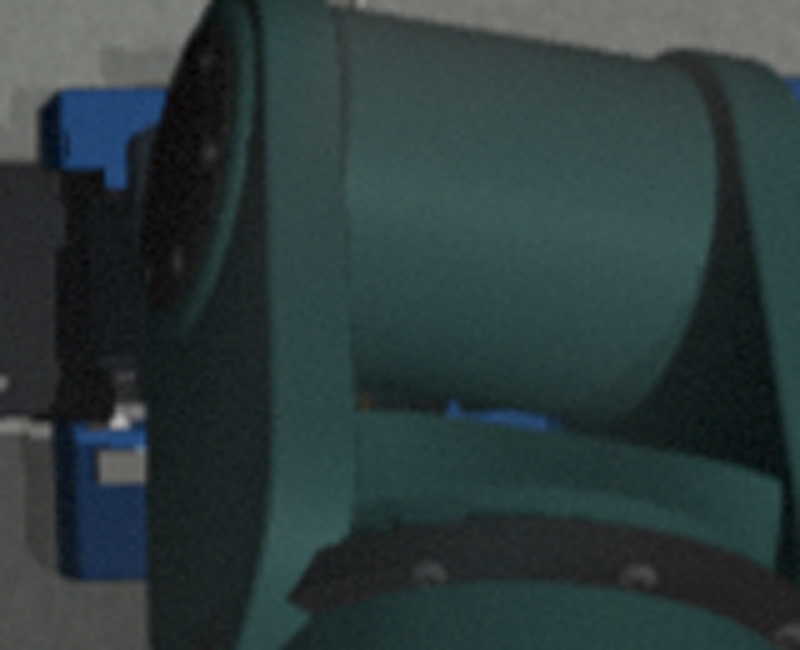

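```bash
python3 - <<'E'
from h import *
o=r.get_obs();print(o["joint_positions"].round(3),o["tool_pos"])
a=np.load("pics/top0.npz");P=cloud("top",a["d"])
N=np.array([504.8,-166.8]);xm=np.array([.9988,.048]);ym=np.array([-.048,.9988])
q=P[188:226,439:491].reshape(-1,3);X=(q[:,:2]-N)@xm;Y=(q[:,:2]-N)@ym;Z=q[:,2]
m=(Z>125)&(X>55)&(X<130)&(abs(Y)<35)
for z0 in range(115,240,10):
    k=m&(Z>=z0)&(Z<z0+10)
    if k.sum()>5:print(z0,k.sum(),"x",np.percentile(X[k],[5,50,95]).round(1),"y",np.percentile(Y[k],[2,98]).round(1))
p=np.polyfit(Z[m],X[m],1);print("tilt",np.arctan(p[0]),"ang",np.pi/2+np.arctan(p[0]))
E
```

```text
[-1.370e-01  3.000e-03  2.079e+00 -2.000e-03  1.066e+00  1.386e+00] [504.81128188 -46.26803454 290.4303398 ]
125 72 x [70.1 72.  75. ] y [-27.5  26.7]
135 82 x [73.2 76.4 79.8] y [-28.   26.9]
145 79 x [77.6 80.7 83.1] y [-28.2  27.4]
155 99 x [82.2 85.5 90. ] y [-28.1  27.1]
165 82 x [86.9 89.8 93. ] y [-28.  27.]
175 81 x [92.4 94.3 97.4] y [-27.8  27. ]
185 88 x [ 95.9  98.4 100.2] y [-28.2  27. ]
195 55 x [ 99.6 102.6 105.6] y [-27.8  26.5]
205 57 x [104.4 106.9 109.6] y [-27.9  27.3]
215 161 x [ 96.3 110.  114.5] y [-26.6  26.2]
225 30 x [ 96.3 100.  103. ] y [-9.9  8.2]
tilt 0.3717613653656666 ang 1.9425576921605632
```

```bash
python3 -m jog '{"offset":[[3,0,0.5],[6,0,1],[9,0,1],[12,-1,1],[14,-3,1],[14.5,-5,1],[14.7,-7.5,1],[14.7,-9.5,1],[14.7,-11,1],[14.7,-11.4,1]],"rotation":[[0,0,0.14],[0,0,0.28],[0,0,0.42],[0,0,0.57],[0,0,0.72],[0,0,0.87],[0,0,1.02],[0,0,1.17],[0,0,1.32],[0,0,1.46]]}' 0 20
python3 -m jog '{"offset":[[0,0,-3],[0,0,-6],[0,0,-8.5],[0,0,-8.5]],"rotation":[[0,0,0.1],[0,0,0.11],[0,0,0.11],[0,0,0.11]]}' 0 20
python3 - <<'E'
from h import *
o=r.get_obs();T=o["tool_pos"];print(T,o["contact_force"])
N=np.array([504.8,-166.8]);xm=np.array([.9988,.048]);ym=np.array([-.048,.9988]);print("m",(T[:2]-N)@xm,(T[:2]-N)@ym)
shot("side",7);crop("side",7,270,80,430,240,4,"c7s")
E
```

```text
clock: 9.35
tool_pos: [651.3, -163.3, 299.9]
orientation: [[0.059, 0.998, -0.001], [0.998, -0.059, -0.007], [-0.007, -0.001, -1.0]]
contact_force: [0.1, 0.2, 0.7]
opening: 0.5
clock: 9.75
tool_pos: [649.1, -164.2, 211.1]
orientation: [[-0.05, 0.999, -0.006], [0.999, 0.05, -0.005], [-0.005, -0.007, -1.0]]
contact_force: [-0.9, 1.0, -0.6]
opening: 0.6
[ 649.08475431 -164.15888101  211.14745913] [-0.92098891  1.00776127 -0.55223756]
m 144.2383863186167 -4.287718559606912
```

View pics/c7s.png

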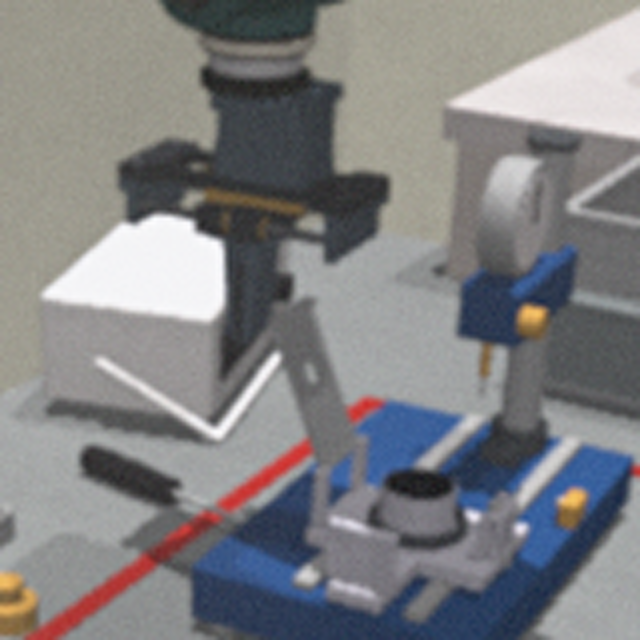

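```bash
python3 -m jog '{"offset":[[-1,0.2,0],[-2,0.4,0],[-3,0.3,0],[-4,0.2,0],[-5,0.2,0],[-6.2,0.1,0],[-7.3,0.1,0.2],[-8.4,0,0.2],[-9.5,0,0.1],[-10.5,-0.1,-0.1]],"rotation":[[0,0,0],[0,0,0],[0,0,0],[0,0,0],[0,0,0],[0,0,0],[0,0,0],[0,0,0],[0,0,0],[0,0,0]]}' 0 20
python3 - <<'E'
from h import *
o=r.get_obs();T=o["tool_pos"];print(T,o["contact_force"])
N=np.array([504.8,-166.8]);xm=np.array([.9988,.048]);ym=np.array([-.048,.9988]);print("m",(T[:2]-N)@xm,(T[:2]-N)@ym)
shot("side",8);crop("side",8,270,80,430,240,4,"c8s")
E
```

```text
clock: 10.8
tool_pos: [544.3, -165.2, 212.4]
orientation: [[-0.05, 0.999, -0.004], [0.999, 0.05, -0.006], [-0.006, -0.004, -1.0]]
contact_force: [1.6, 0.2, -1.1]
opening: 0.6
[ 544.30471339 -165.20930883  212.44197285] [ 1.58700775  0.24128354 -1.11574842]
m 39.53366091213708 -0.3074438973205558
```

View pics/c8s.png

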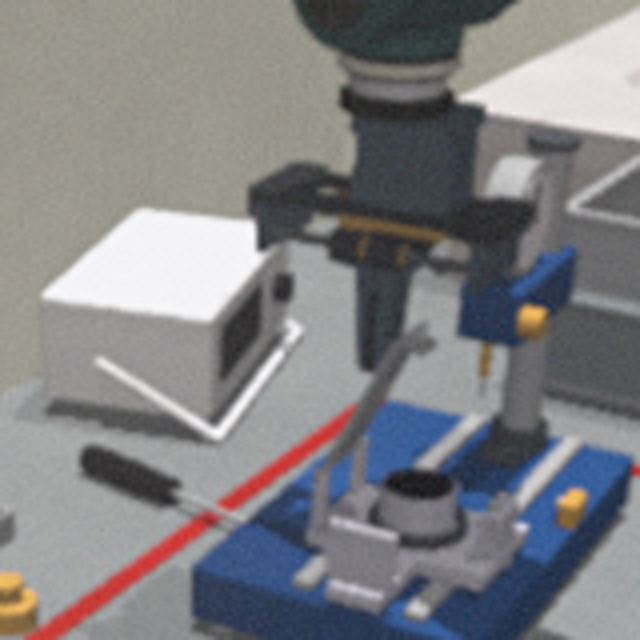

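```bash
python3 -m jog '{"offset":[[-1.1,-0.05,-0.4],[-2.2,-0.1,-1.1],[-3.2,-0.15,-1.9],[-4.2,-0.2,-2.8],[-4.9,-0.23,-3.8],[-5.5,-0.25,-4.9],[-6,-0.27,-5.7],[-6.3,-0.3,-6.3],[-6.3,-0.3,-6.3]],"rotation":[[0,0,0],[0,0,0],[0,0,0],[0,0,0],[0,0,0],[0,0,0],[0,0,0],[0,0,0],[0,0,0]]}' 0 20
python3 - <<'E'
from h import *
o=r.get_obs();T=o["tool_pos"];print(T,o["contact_force"])
N=np.array([504.8,-166.8]);xm=np.array([.9988,.048]);ym=np.array([-.048,.9988]);print("m",(T[:2]-N)@xm,(T[:2]-N)@ym)
shot("side",9);crop("side",9,320,130,440,250,5,"c9s")
E
```

```text
clock: 11.75
tool_pos: [479.3, -168.1, 148.0]
orientation: [[-0.05, 0.999, -0.006], [0.999, 0.05, -0.005], [-0.005, -0.007, -1.0]]
contact_force: [0.3, -0.5, 0.2]
opening: 0.5
[ 479.32246617 -168.0955837   147.97102198] [ 0.34674029 -0.52203056  0.15051172]
m -25.509148803547433 -0.07110737289361865
```

View pics/c9s.png

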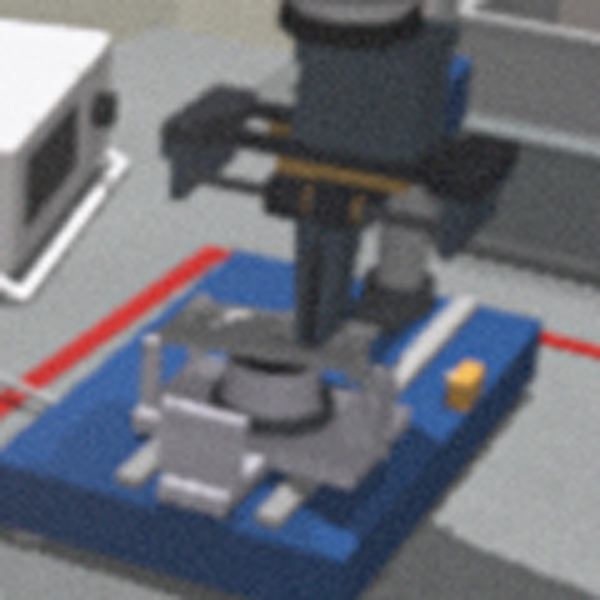

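Cover nearly level over the tin. Press down now, in small steps.

```bash
python3 -m jog '{"offset":[[-0.1,0,-0.3],[-0.2,0,-0.6],[-0.2,0,-0.8],[-0.2,0,-0.95],[-0.2,0,-1.05],[-0.2,0,-1.05]],"rotation":[[0,0,0],[0,0,0],[0,0,0],[0,0,0],[0,0,0],[0,0,0]]}' 0 20
```

```text
clock: 12.4
tool_pos: [477.5, -168.1, 137.9]
orientation: [[-0.05, 0.999, -0.007], [0.999, 0.05, -0.005], [-0.005, -0.007, -1.0]]
contact_force: [-2.5, 0.8, 3.6]
opening: 0.4
```

```bash
python3 -m jog '{"offset":[[0,0,-0.1],[0,0,-0.15],[0,0,-0.15]],"rotation":[[0,0,0],[0,0,0],[0,0,0]]}' 0 20
python3 -m jog '{"offset":[[0,0,1],[0,2,3],[0,5,5],[0,9,7],[0,13,7],[0,16,7],[0,17,7]],"rotation":[[0,0,0],[0,0,0],[0,0,0],[0,0,0],[0,0,0],[0,0,0],[0,0,0]]}' 0 20
python3 - <<'E'
from h import *
o=r.get_obs();T=o["tool_pos"];print(T,o["contact_force"])
N=np.array([504.8,-166.8]);xm=np.array([.9988,.048]);ym=np.array([-.048,.9988]);print("m",(T[:2]-N)@xm,(T[:2]-N)@ym)
shot("side",10);crop("side",10,300,110,440,250,5,"c10s");shot("top",10);crop("top",10,390,180,550,310,5,"c10")
P=cloud("top",np.load("pics/top10.npz")["d"]);X=(P[...,:2]-N)@xm;Y=(P[...,:2]-N)@ym
for x in range(-45,60,10):
    m=(abs(X-x)<5)&(abs(Y)<20)&(P[...,2]<160);print(x,m.sum(),np.median(P[...,2][m]).round(1) if m.sum() else None)
E
```

```text
clock: 12.7
tool_pos: [477.6, -168.2, 137.3]
orientation: [[-0.05, 0.999, -0.007], [0.999, 0.05, -0.005], [-0.005, -0.007, -1.0]]
contact_force: [-8.0, 0.1, 21.1]
opening: 0.4
clock: 13.4
tool_pos: [477.3, 3.8, 207.6]
orientation: [[-0.052, 0.999, -0.007], [0.999, 0.052, -0.005], [-0.005, -0.007, -1.0]]
contact_force: [0.4, 0.4, -0.2]
opening: 0.3
[477.3375287    3.83617729 207.64565252] [ 0.41539065  0.35322135 -0.16383302]
m -19.238979823424838 171.74961249779537
-45 0 None
-35 0 None
-25 0 None
-15 0 None
-5 0 None
5 0 None
15 0 None
25 0 None
35 0 None
45 0 None
55 0 None
```

View pics/c10s.png

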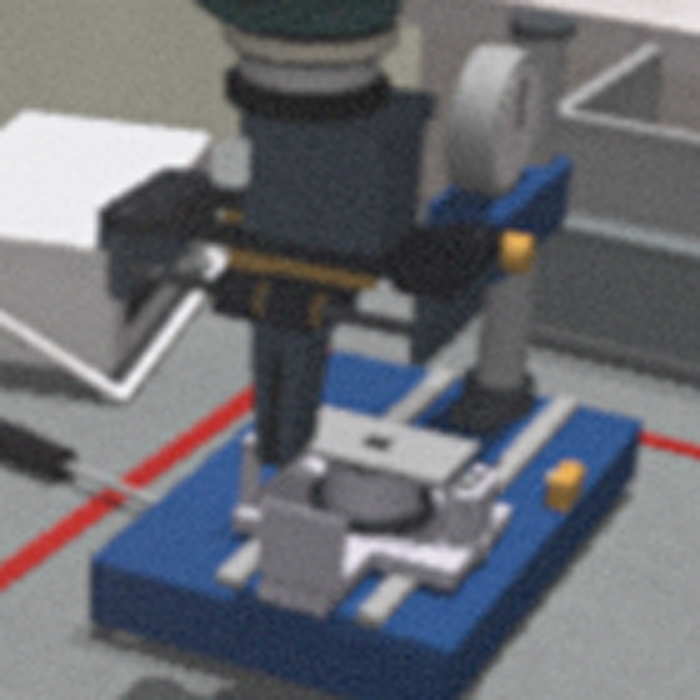

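View pics/c10.png

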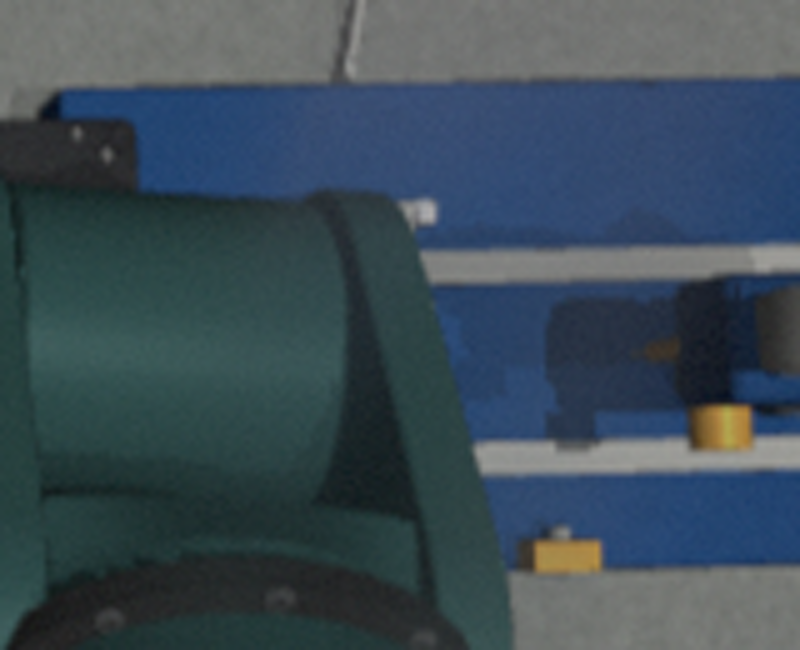

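```bash
python3 -m jog '{"offset":[[1,-1,-2],[2,-2,-4.5],[2.05,-3.1,-7],[2.05,-3.1,-9],[2.05,-3.1,-9]],"rotation":[[0,0,0],[0,0,0],[0,0,0],[0,0,0],[0,0,0]]}' 0 20
python3 - <<'E'
from h import *
o=r.get_obs();T=o["tool_pos"];print(T,o["contact_force"])
N=np.array([504.8,-166.8]);xm=np.array([.9988,.048]);ym=np.array([-.048,.9988]);print("m",(T[:2]-N)@xm,(T[:2]-N)@ym)
P=cloud("side",np.load("pics/side10.npz")["d"]);X=(P[...,:2]-N)@xm;Y=(P[...,:2]-N)@ym
for x in range(-60,70,10):
    m=(abs(X-x)<5)&(abs(Y)<22)&(P[...,2]<135)&(P[...,2]>100);print(x,m.sum(),np.median(P[...,2][m]).round(1) if m.sum() else None)
E
```

```text
clock: 14.0
tool_pos: [496.5, -29.7, 115.2]
orientation: [[-0.051, 0.999, -0.011], [0.999, 0.051, -0.005], [-0.004, -0.012, -1.0]]
contact_force: [0.1, 0.3, 0.2]
opening: 0.2
[496.46138751 -29.68452346 115.16315153] [0.09701976 0.33417567 0.17044861]
m -1.747063283619128 137.35119136395087
-60 27 107.3
-50 40 115.6
-40 22 117.3
-30 30 117.3
-20 36 116.8
-10 26 117.1
0 25 116.9
10 32 117.2
20 32 117.4
30 18 117.8
40 7 117.7
50 0 None
60 0 None
```

```bash
python3 -m jog '{"offset":[[0.05,-1,0.2],[0.1,-2,0.2],[0.15,-3,0.2],[0.2,-4,0.2],[0.25,-5,0.2],[0.3,-6,0.2],[0.35,-7,0.2],[0.4,-8,0.2],[0.45,-9,0.2],[0.5,-10,0.2]],"rotation":[[0,0,0],[0,0,0],[0,0,0],[0,0,0],[0,0,0],[0,0,0],[0,0,0],[0,0,0],[0,0,0],[0,0,0]]}' 0 20
python3 - <<'E'
from h import *
o=r.get_obs();T=o["tool_pos"];print(T,o["contact_force"])
N=np.array([504.8,-166.8]);xm=np.array([.9988,.048]);ym=np.array([-.048,.9988]);print("m",(T[:2]-N)@xm,(T[:2]-N)@ym)
shot("side",11);crop("side",11,320,110,440,250,5,"c11s")
E
```

```text
clock: 15.0
tool_pos: [501.5, -130.5, 117.1]
orientation: [[-0.051, 0.999, -0.011], [0.999, 0.051, -0.005], [-0.004, -0.012, -1.0]]
contact_force: [1.3, 1.9, 0.8]
opening: -0.0
[ 501.53768105 -130.4941684   117.14233207] [1.29802328 1.89719612 0.84432733]
m -1.515724250097261 36.4188559163685
```

View pics/c11s.png

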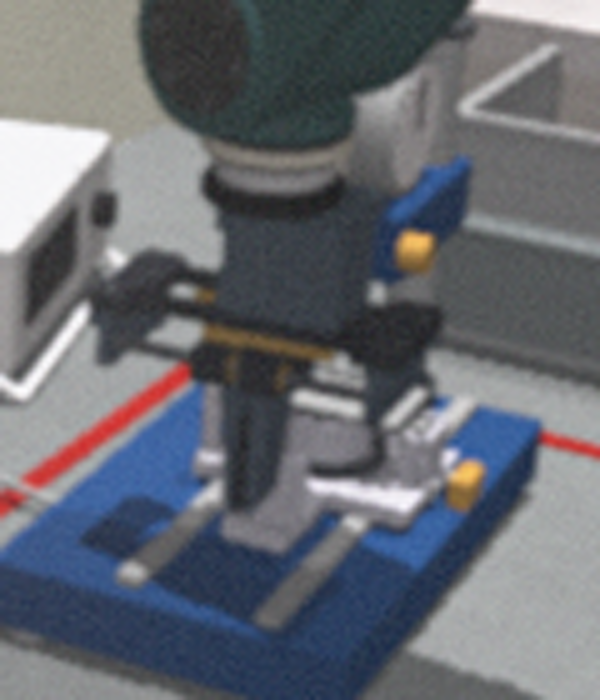

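Pushing well (1.9 N sliding friction). Continue in small steps through the ball.

```bash
python3 -m jog '{"offset":[[0.05,-0.6,0],[0.05,-1.1,0],[0.1,-1.6,0],[0.1,-2,0],[0.1,-2,0]],"rotation":[[0,0,0],[0,0,0],[0,0,0],[0,0,0],[0,0,0]]}' 0 20
python3 -m jog '{"offset":[[0,-0.2,0],[0,-0.4,0],[0,-0.4,0]],"rotation":[[0,0,0],[0,0,0],[0,0,0]]}' 0 20
python3 -m jog '{"offset":[[0,-0.15,0],[0,-0.3,0],[0,-0.3,0]],"rotation":[[0,0,0],[0,0,0],[0,0,0]]}' 0 20
```

```text
clock: 15.55
tool_pos: [502.7, -151.9, 117.2]
orientation: [[-0.051, 0.999, -0.011], [0.999, 0.05, -0.006], [-0.005, -0.012, -1.0]]
contact_force: [0.2, 0.6, -0.6]
opening: 0.4
clock: 15.85
tool_pos: [502.7, -155.5, 117.2]
orientation: [[-0.05, 0.999, -0.011], [0.999, 0.05, -0.005], [-0.004, -0.012, -1.0]]
contact_force: [1.0, 8.4, 1.1]
opening: 0.5
clock: 16.15
tool_pos: [502.6, -155.8, 117.2]
orientation: [[-0.049, 0.999, -0.012], [0.999, 0.049, 0.0], [0.001, -0.012, -1.0]]
contact_force: [2.8, 36.8, 10.4]
opening: 0.6
```

```bash
python3 -m jog '{"offset":[[0,1,0],[0,3,0.5],[-0.1,6,3],[-0.2,10,6],[-0.3,14.5,9],[-0.4,19,10],[0,23.5,10],[1,28,10],[2,32.5,10],[3,37,10]],"rotation":[[0,0,0],[0,0,0],[0,0,0],[0,0,0],[0,0,0],[0,0,0],[0,0,0],[0,0,0],[0,0,0],[0,0,0]]}' 0 20
python3 - <<'E'
from h import *
o=r.get_obs();T=o["tool_pos"];print(T,o["contact_force"],o["joint_positions"].round(2))
N=np.array([504.8,-166.8]);xm=np.array([.9988,.048]);ym=np.array([-.048,.9988])
shot("side",12);crop("side",12,320,110,440,250,4,"c12s");_,d=shot("top",12);crop("top",12,390,180,630,310,3,"c12")
P=cloud("top",d);X=(P[...,:2]-N)@xm;Y=(P[...,:2]-N)@ym
m=(P[...,2]>100)&(P[...,2]<135)&(abs(X)<24)&(Y>-30)&(Y<20);print("plate",m.sum(),Y[m].min(),Y[m].max(),np.percentile(Y[m],[5,50,95]))
a=np.load("pics/top0.npz");P0=cloud("top",a["d"]);X=(P0[...,:2]-N)@xm;Y=(P0[...,:2]-N)@ym
m=(P0[...,2]>100)&(P0[...,2]<135)&(abs(X)<24)&(Y>80)&(Y<130);print("plate0",m.sum(),np.percentile(Y[m],[5,50,95]))
E
```

```text
clock: 17.15
tool_pos: [532.6, 216.2, 217.5]
orientation: [[-0.049, 0.999, -0.012], [0.999, 0.049, 0.0], [0.001, -0.012, -1.0]]
contact_force: [0.3, -0.3, 0.9]
opening: 0.4
[532.60649968 216.24189411 217.46206669] [ 0.31749015 -0.32194549  0.87239517] [0.34 0.21 2.   0.   0.95 0.29]
plate 148 -14.592969711688411 -5.289620854418237 [-13.53727588  -7.32162445  -5.75936144]
plate0 126 [ 95.74077017 100.74273872 103.0278835 ]
```

View pics/c12s.png

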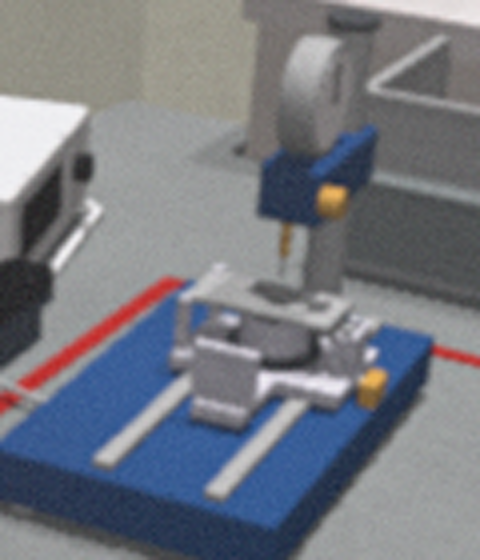

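View pics/c12.png

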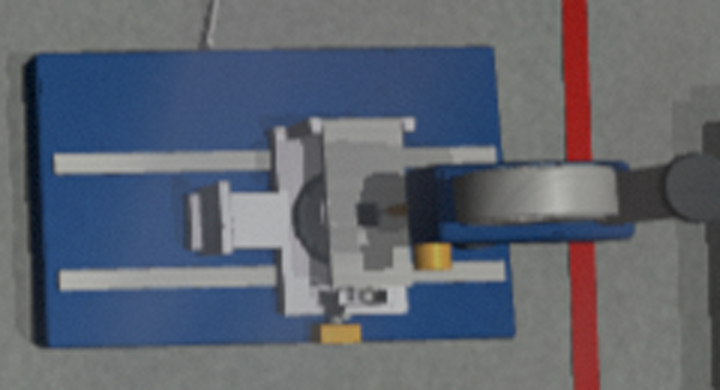

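Carriage home (plate shifted about 108–109 mm and it hit the stop) and cover level. Now over the start button.

```bash
python3 -m jog '{"offset":[[0.4,4.5,0],[0.8,9,-1],[1.2,12.5,-3],[1.4,14.3,-6],[1.4,14.3,-9.5],[1.4,14.3,-10.5],[1.4,14.3,-10.5]],"rotation":[[0,0,0],[0,0,0],[0,0,0],[0,0,0],[0,0,0],[0,0,0],[0,0,0]]}' 0 20
python3 - <<'E'
from h import *
o=r.get_obs();T=o["tool_pos"];print(T,o["contact_force"])
shot("side",13);im=cv2.imread("pics/side13.png")
for p,c in((T-[0,0,22],(0,0,255)),([546.5,359.5,67],(0,255,0))):
    u,v=proj("side",p)[0];print(u,v);cv2.circle(im,(int(round(u)),int(round(v))),0,c,-1)
cv2.imwrite("pics/c13s.png",cv2.resize(im[220:340,180:320],None,fx=5,fy=5,interpolation=cv2.INTER_NEAREST))
E
```

```text
clock: 17.95
tool_pos: [546.7, 360.3, 111.3]
orientation: [[-0.052, 0.999, -0.013], [0.999, 0.052, -0.001], [-0.0, -0.013, -1.0]]
contact_force: [0.2, 0.5, 1.0]
opening: 0.3
[546.66136946 360.25789118 111.26576023] [0.18495008 0.5197732  1.04830467]
242.73247736077795 297.4029195824034
243.77722655396556 305.5781290362325
```

View pics/c13s.png

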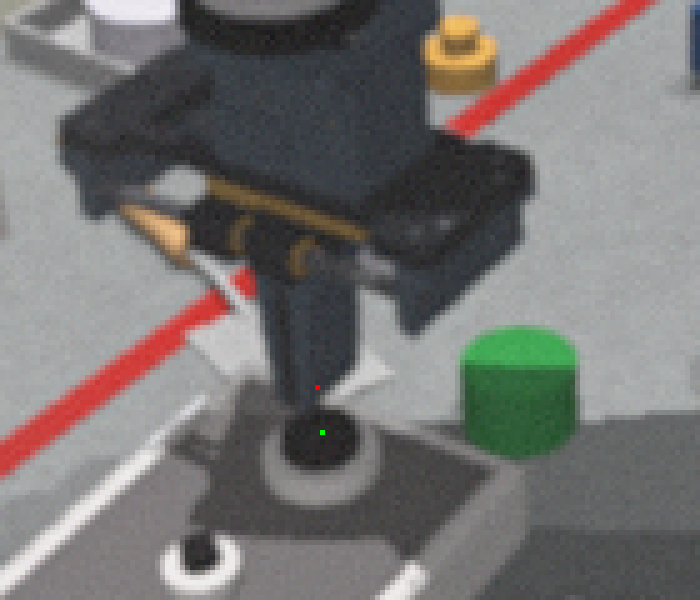

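```bash
python3 -m jog '{"offset":[[0,0,-1],[0,0,-1.8],[0,0,-2.2],[0,0,-2.2]],"rotation":[[0,0,0],[0,0,0],[0,0,0],[0,0,0]]}' 0 20
python3 -m jog '{"offset":[[0,0,-0.2],[0,0,-0.4],[0,0,-0.4]],"rotation":[[0,0,0],[0,0,0],[0,0,0]]}' 0 20
```

```text
clock: 18.4
tool_pos: [547.5, 360.5, 90.6]
orientation: [[-0.051, 0.999, -0.012], [0.999, 0.051, 0.0], [0.001, -0.012, -1.0]]
contact_force: [-0.6, 0.1, 0.1]
opening: 0.4
clock: 18.7
tool_pos: [547.7, 360.7, 86.7]
orientation: [[-0.051, 0.999, -0.011], [0.999, 0.051, 0.0], [0.001, -0.011, -1.0]]
contact_force: [-0.8, -0.7, 3.2]
opening: 0.4
```

```bash
python3 -m jog '{"offset":[[0,0,-0.2],[0,0,-0.4],[0,0,-0.4]],"rotation":[[0,0,0],[0,0,0],[0,0,0]]}' 0 20
python3 -m jog '{"offset":[[0,0,-0.1],[0,0,-0.2],[0,0,-0.2]],"rotation":[[0,0,0],[0,0,0],[0,0,0]]}' 0 20
```

```text
clock: 19.0
tool_pos: [547.9, 360.7, 84.0]
orientation: [[-0.052, 0.999, -0.012], [0.999, 0.052, 0.0], [0.001, -0.011, -1.0]]
contact_force: [-7.0, -5.6, 22.1]
opening: 0.6
clock: 19.3
tool_pos: [548.0, 360.8, 83.9]
orientation: [[-0.052, 0.999, -0.012], [0.999, 0.052, -0.0], [0.001, -0.012, -1.0]]
contact_force: [-11.8, -7.6, 31.7]
opening: 0.5
```

```bash
python3 -m jog '{"offset":[[0,0,0.5],[0,0,2],[0,0,5],[0,0,9],[-0.5,-2,12],[-2,-5,13],[-4,-8,13],[-6,-11,13],[-8,-14,13],[-8,-14,13]],"rotation":[[0,0,0],[0,0,0],[0,0,0],[0,0,0],[0,0,0],[0,0,0],[0,0,0],[0,0,0],[0,0,0],[0,0,0]]}' 0 20
python3 - <<'E'
from h import *
o=r.get_obs();print(o["tool_pos"],o["contact_force"])
shot("side",14);shot("top",14)
d=np.load("pics/top14.npz")["d"];P=cloud("top",d);print("btn z",P[225:230,209:214,2].round(1).mean())
E
```

```text
clock: 20.3
tool_pos: [465.5, 218.3, 213.9]
orientation: [[-0.05, 0.999, -0.013], [0.999, 0.05, -0.001], [-0.0, -0.013, -1.0]]
contact_force: [-1.2, -0.5, -0.2]
opening: 0.3
[465.53900997 218.29337917 213.87489176] [-1.18181005 -0.53681494 -0.18145729]
btn z 68.164
```

View pics/side14.png

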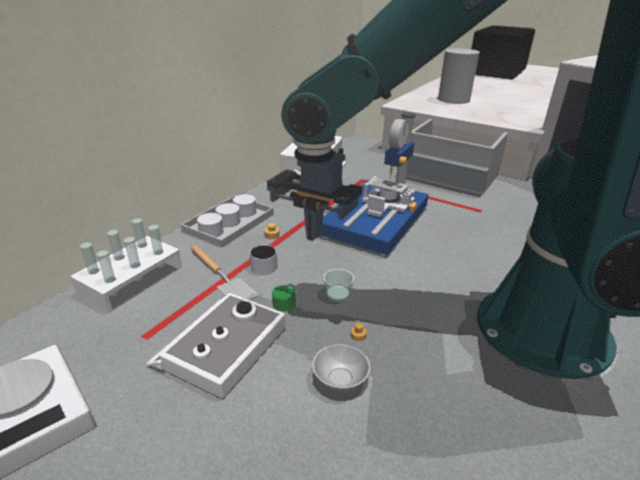

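View pics/top14.png

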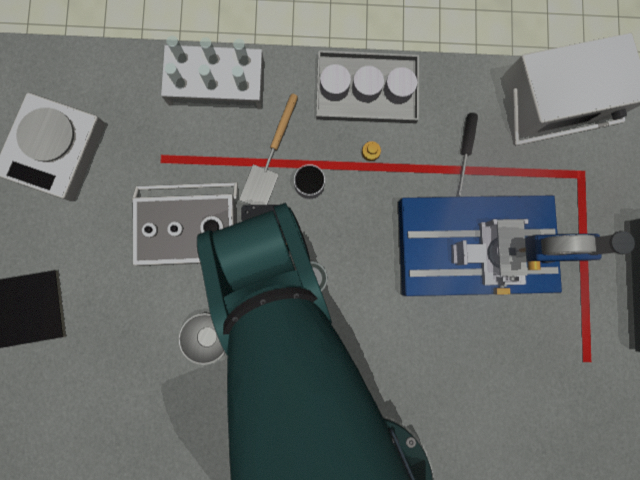

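Both views show the job done. The carriage is under the needle at top view (505,253) with the cover shut, the start button at (211,227) is back up at its first height, the bystanders that are in view haven't moved, and the arm is clear.

```bash
python3 -c "
from cell import r
print(r.hand_in())"
```

```text
the job is handed in; nothing more can be done
None
```

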